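# Angle an inspection mirror over a pot so the camera sees the seal inside

## Robot

A 6-joint arm with a two-finger parallel gripper is mounted at the origin on the work surface. World frame = base frame: x ahead of the robot, y to its left, z up, the work surface at z = 0. Lengths are in m, angles in rad, forces in N, time in s.
With the tool pointing down it reaches from about 0.35 to 0.875 m from the base axis. Payload 15.5 kg.
Tool frame: the origin (TCP) lies at the very end of the fingers, on their centre line; the grasp point (between the pads) lies 19 mm behind it; z points along the fingers, y is the line along which they close (so a half turn about z gives the same grasp; the last joint's range is limited). The gripper opens to 85 mm and grips with 20 to 120 N. Pads are 22 mm wide; open, the fingers measure 114 mm over their backs; the gripper's body (76 mm by 85 mm) begins 54 mm behind the grasp point. The pads swing forward as they close: fully open they stand 13 mm farther back than shut.
Start: joints at [1.192, 0.494, 1.345, -0, 1.302, -0.096], TCP at [0.175, 0.6, 0.211] pointing down, gripper open.
Joint ranges: [-2.91, 2.91], [-0.82, 2.16], [0.22, 2.67], [-1.22, 4.37], [0.12, 2.79], [-3.08, 3.08]. Speed limits (rad/s): [1.89, 1.89, 2.57, 3.01, 3.01, 3.01].

## Interface

Orientations are given as a unit quaternion [w, x, y, z].
In Python, from plant import state, get_image, calibration, ticket gives the robot as it stands.
- The arm moves only by the shell command python3 -m creep 'ROWS' [FORCE]. ROWS is JSON, a list of rows, each an object of numbers: "dx", "dy", "dz": the shift along the tool's x, y, z in m; "roll": the turn about the tool's z in units of 6 degrees (1.0 is 6 degrees); "fingers": the closure, from -1 (fully open) to 1 (shut). In form: [{"dx": .., "dy": .., "dz": .., "roll": .., "fingers": ..}, ...]. A call has 1 to 12 rows; each row is the pose to reach, as a shift and turn from the pose commanded when the call began, along the tool's axes at that moment; what a row does not reach only later rows make up. A row lasts 1/10 s, in which the tool goes at most 50 mm and 8.59 degrees, less where a joint would pass 70% of its speed; a pose out of reach is approached as far as the arm can. A call with a gripper value outside its range is refused whole. The fingers move at their own pace and stop on an object; FORCE is the grip in N (left out, the last holds). Time passes only in rows, so rows that repeat a pose let the fingers close. It gives the time, the measured TCP pose, the force, the opening and the grip force at its end, in the units of the state.
- state(): the state, without advancing time (a new reading comes with each control period).
- get_image(name): name is "scene" or "top" or "wrist"; returns the picture (480x640x3 uint8, blue, green, red); there is no depth.
- calibration(name): a dict with "fx", "fy", "cx", "cy" (pixels), "k1" (the pictures are not rectified: a ray, as slopes to the right and down, at radius r is drawn at 1 + k1 r^2 times it, then the intrinsics apply), "pose" (4x4, takes a point from camera to world coordinates). Camera axes: x right, y down, z forward; pixel columns grow to the right and rows downward; lengths in m; the calibration is good to about 2 mm. A picture is of the moment at which its call begins: read the wrist's pose just before it. calibration takes no time and is no camera call; for the wrist camera it gives the pose at the moment of the call.
- ticket.close_job(): hands the job in; it is judged then, once.
The state is a dict: "time": time; "joints": joint angles; "joint_vel": joint speeds; "effort": joint torques, N m; "tcp_pos": TCP position; "ee_rot": TCP orientation; "ft_force": force on the tool from outside, world axes, zero at the start; "ft_torque": the same for the moment, N m; "width": finger opening in m; "gripper_force": force on a finger pad.
Only numpy, scipy, OpenCV 4.12 (cv2) and the standard library are available. Lean on these libraries where they do the work, as an engineer would, in place of code of your own. Each camera call takes 0.05 s, during which the arm holds its last target. There are 200 camera calls.

## Task

Lift the inspection mirror by its wooden grip up and off its fork hook and, without knocking anything, hold it straight above the mouth of the pot on the banding wheel, clear of the pot but no more than about a hand's width over its rim. Lean it so that the little camera on its column, looking into the middle of the glass, sees the maker's seal on the pot's inside floor reflected there. Finish still holding the mirror steadily at that angle by the grip: do not put it down or let go.

Things in the scene. Friction and masses are not known exactly. Their poses are not given: they have to be found in the camera images.
- mirror: Rigid hand mirror, 0.17 kg, hanging upright in the fork. Origin: underside centre of its 32 mm round flange, 5 mm thick, which rests on the fork; z up along the handle. Square wooden grip 22 x 22 mm (sides along x, y) from z 5 to 85 mm. 8 mm round stem below, down to the middle of the head's back at z -84 mm. The glass faces down and +x: its normal leans 30 degrees from -z to +x.
- glass: The head of the mirror, 76 x 60 x 5 mm plate (76 along its x, 60 along its y). Origin at the middle of the glass face, 90 mm below the flange on the mirror's axis (mirror frame 0, 0, -90 mm). Its z axis is the glass's outward normal, its y axis is the mirror's y axis; in the mirror's frame its z is (0.5, 0, -0.866) and its x is (-0.866, 0, -0.5).
- rack: Fixed stand with fork hook. Origin on the table under the hanging mirror's axis; +x from the fork's open end to the post (x 76 to 94 mm, no higher than the fork). Two prongs along x, 8 mm square, 11 mm gap, top at 190 mm, ending at x -26 mm in tips turned up 15 mm. Lift the mirror 20 to 50 mm (more jams its head under the prongs), then draw it out along -x by 80 mm or more. Foot 110 x 130 mm.
- pot: Raw clay pot to be inspected, loose, 0.7 kg, standing on the round banding wheel (150 mm across, 30 mm high). Origin at the middle of its underside, z up. 80 mm high, 122 mm at its widest, mouth 92 mm inside, wall 8 mm.
- pot_mark (a point): Middle of the top of the maker's seal, a round clay button with a raised cross, 30 mm across, on the pot's inside floor, on the pot's axis, 14 mm above its underside.
- camera_head: Small black camera, 62 mm wide and 46 mm high, clamped at some height to a fixed 300 mm column on the far side of the pot. Origin at the middle of its front lens; it is 72 mm long behind that, z axis vertical. It looks level along its -x, roughly over the pot. Horizontally its lens is 195 to 222 mm from the pot's axis.
- camera: The fixed foot and column that carry the camera. Origin on the table plumb under the lens; the column (14 mm thick, 300 mm high) stands 80 mm behind it (+x), on a foot 100 mm square.
- lens (a point): Middle of the camera's front lens, its eye (same point as the camera head's origin).
- cup: Bystander: small clay cup, 72 mm across, 60 mm high, origin under its middle.
- squat_pot: Bystander: low clay pot, 116 mm across, 60 mm high, origin under its middle.
- paddle: Bystander: wooden paddle lying on the table.
- brush: Bystander: brush lying on the table.
- clay_block: Bystander: block of clay 140 x 100 x 70 mm.
- rib: Bystander: flat wooden rib 90 x 50 x 6 mm.
- jar: Bystander: jar 70 mm across, 100 mm high.
Things that resemble listed ones, but are neither listed nor needed, are in the scene too. What is shaped like the pot but purple or turquoise is not meant. Leave any purple look-alike of the mirror alone.

How it is judged:
By the outcome, as a careful person would: the job done as asked, in the order asked, and still so for the second after the job is handed in, while the arm keeps its last pose, push and grip.
It also fails if it takes over 40 s, if anything falls off the work surface, if the arm or the gripper's body presses on something with over 40 N, if the wrist force passes 120 N, or if a joint passes its speed limit or range.

## Working session

There is one attempt and no reset: what is moved stays moved. The work goes in short steps, Python scripts to look and compute and a shell command to move; the robot and the scene stay as the last step left them, time stands still between calls to the robot, and variables do not carry over. Pictures are saved under pics/ and viewed, at most 10 in all, crops included, and the job is handed in when it is done.

```bash
mkdir -p pics; ls; python3 - <<'E'
from plant import *
import cv2,numpy as np
for n in ("scene","top"):
    cv2.imwrite(f"pics/{n}0.png",get_image(n)); c=calibration(n)
    print(n,{k:(np.round(v,4).tolist()) for k,v in c.items()})
s=state();print({k:np.round(v,4).tolist() for k,v in s.items()})
E
```

```text
pics
scene {'fx': 457.9719, 'fy': 457.9719, 'cx': 318.2201, 'cy': 239.6746, 'k1': -0.0452, 'pose': [[-0.8129, 0.44, -0.3814, 0.9516], [0.5823, 0.6155, -0.531, 0.6395], [0.0011, -0.6538, -0.7566, 1.0264], [0.0, 0.0, 0.0, 1.0]]}
top {'fx': 435.652, 'fy': 435.652, 'cx': 327.2317, 'cy': 231.7892, 'k1': -0.0988, 'pose': [[0.0648, -0.9688, 0.2394, 0.2523], [-0.9979, -0.063, 0.0149, 0.01], [0.0007, -0.2399, -0.9708, 1.2093], [0.0, 0.0, 0.0, 1.0]]}
{'time': 0.1, 'joints': [1.1915, 0.4941, 1.346, -0.0, 1.3025, -0.0955], 'joint_vel': [0.0003, -0.0011, -0.002, -0.0007, 0.0025, 0.001], 'effort': [0.0022, -88.3589, -38.4565, 0.0, 0.0052, -0.0], 'tcp_pos': [0.1749, 0.5997, 0.2106], 'ee_rot': [-0.0001, 0.1414, 0.9899, -0.0005], 'ft_force': [0.136, 0.3333, 0.3483], 'ft_torque': [-0.0184, 0.0241, 0.0109], 'gripper_force': 0.0, 'width': 0.0855}
```

View pics/scene0.png

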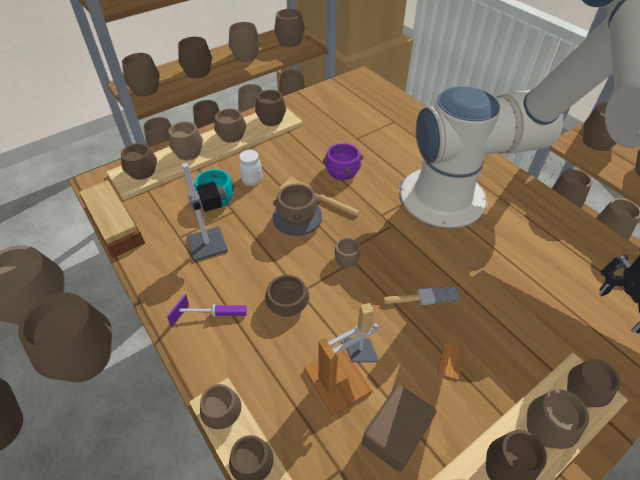

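View pics/top0.png

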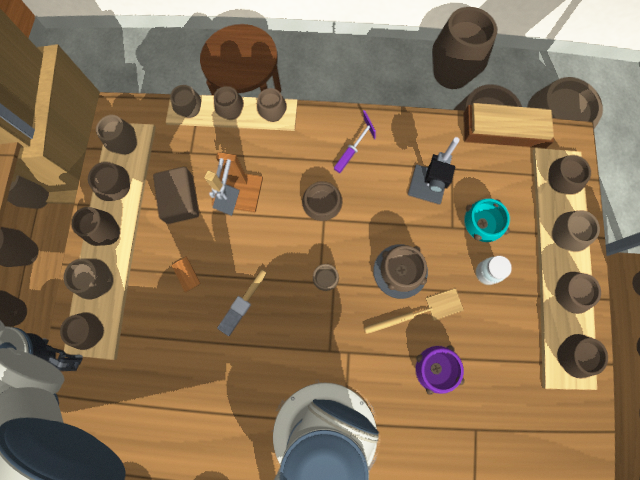

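Scene view: pot on wheel at about (297,205), camera at (208,195), rack and mirror at about (350,345) with the grip at (365,318). Top view: pot (405,268), camera (440,172), grip (213,183). I'll enlarge these for precise pixels.

```bash
cat > h.py <<'E'
import cv2,numpy as np
from plant import *
def ray(n,p,c=None):
    c=c or calibration(n); K=np.array([[c['fx'],0,c['cx']],[0,c['fy'],c['cy']],[0,0,1]])
    u=cv2.undistortPoints(np.array([[p]],float),K,np.array([c['k1'],0,0,0]))[0,0]
    T=np.array(c['pose']); d=T[:3,:3]@[u[0],u[1],1]; return T[:3,3],d/np.linalg.norm(d)
def plane(n,p,z):
    o,d=ray(n,p); return o+d*(z-o[2])/d[2]
def tri(*obs):
    A=np.zeros((3,3));b=np.zeros(3);R=[ray(*o) for o in obs]
    for o,d in R: P=np.eye(3)-np.outer(d,d);A+=P;b+=P@o
    x=np.linalg.solve(A,b); return x,[round(1e3*np.linalg.norm((np.eye(3)-np.outer(d,d))@(x-o)),1) for o,d in R]
def proj(n,X):
    c=calibration(n);T=np.linalg.inv(np.array(c['pose']));K=np.array([[c['fx'],0,c['cx']],[0,c['fy'],c['cy']],[0,0,1]])
    return cv2.projectPoints(np.array(X,float).reshape(-1,1,3),cv2.Rodrigues(T[:3,:3])[0],T[:3,3],K,np.array([c['k1'],0,0,0]))[0][:,0]
def crop(im,x,y,w,h,s,step=20):
    o=cv2.resize(im[y:y+h,x:x+w],None,fx=s,fy=s,interpolation=cv2.INTER_CUBIC)
    for i in range(-(-x//step)*step,x+w,step): cv2.putText(o,str(i),(int((i-x+.5)*s),9),0,.33,(0,255,255),1); cv2.line(o,(int((i-x+.5)*s),10),(int((i-x+.5)*s),16),(0,255,255),1)
    for j in range(-(-y//step)*step,y+h,step): cv2.putText(o,str(j),(0,int((j-y+.5)*s)+4),0,.33,(0,255,255),1); cv2.line(o,(24,int((j-y+.5)*s)),(30,int((j-y+.5)*s)),(0,255,255),1)
    return o
E
python3 - <<'E'
from h import *
t=cv2.imread("pics/top0.png");s=cv2.imread("pics/scene0.png")
a=np.hstack([crop(t,190,145,80,75,5),crop(s,315,300,80,75,5)])
b=np.hstack([crop(t,390,130,80,75,5),crop(s,170,160,80,75,5)])
b=cv2.resize(b,(800,375))[:225] if 0 else b
cv2.imwrite("pics/c1.png",np.vstack([a,b])[:600] if 0 else a); cv2.imwrite("pics/c2.png",b)
E
```

```text
(no output)
```

View pics/c1.png

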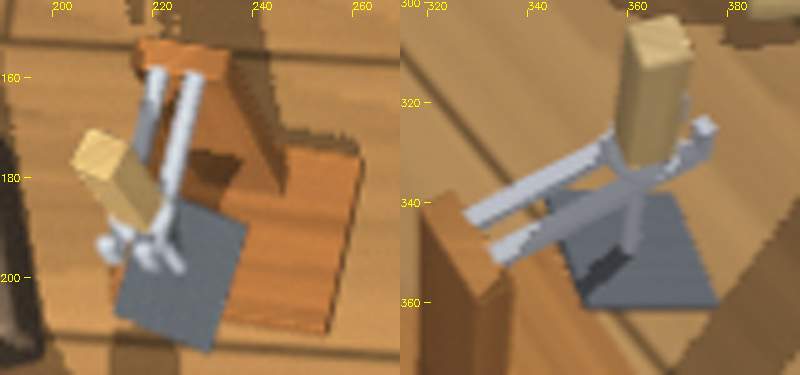

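View pics/c2.png

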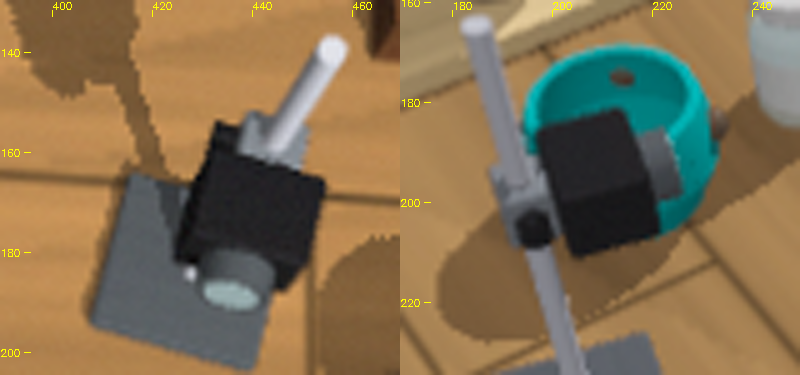

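c1: the grip top is centred at about (207,175) in top and (365,308) in scene, with the prongs running to the orange post. c2: the lens is at (435.9,188.5) in top and about (224,192) in scene; the column top is at (454,139) and (184,165).

```bash
python3 - <<'E'
from h import *
p=lambda *a:print(*[np.round(x,4) if not isinstance(x,list) else x for x in a])
p("grip top",*tri(("top",(207.3,174.8)),("scene",(364.5,307.5)))); p(plane("top",(207.3,174.8),.275),plane("scene",(364.5,307.5),.275))
p("lens",*tri(("top",(435.9,188.5)),("scene",(223.8,192))))
p("col",*tri(("top",(454,139)),("scene",(184.5,164.5))))
p("col.3",plane("top",(454,139),.3),plane("scene",(184.5,164.5),.3))
# prong post ends (top z .19) : crop1 px/5
for a in [(157,68),(193,75)]: p("pr T",plane("top",(190+a[0]/5,145+a[1]/5),.19))
for a in [(473,215),(497,253)]: p("pr S",plane("scene",(315+(a[0]-400)/5,300+a[1]/5),.19))
for a in [(705,125)]: p("tip S",plane("scene",(315+(a[0]-400)/5,300+a[1]/5),.205))
for a in [(110,247),(147,257)]: p("tip T",plane("top",(190+a[0]/5,145+a[1]/5),.205))
t=cv2.imread("pics/top0.png");s=cv2.imread("pics/scene0.png")
cv2.imwrite("pics/c3.png",np.hstack([crop(t,365,225,80,75,5),crop(s,257,165,80,75,5)]))
E
```

```text
Traceback (most recent call last):
numpy._core._exceptions._UFuncNoLoopError: ufunc 'multiply' did not contain a loop with signature matching types (dtype('<U8'), dtype('float64')) -> None
```

```bash
python3 - <<'E'
from h import *
p=lambda *a:print(*[np.round(x,4) if isinstance(x,np.ndarray) else x for x in a])
p("grip top",*tri(("top",(207.3,174.8)),("scene",(364.5,307.5)))); p(plane("top",(207.3,174.8),.275),plane("scene",(364.5,307.5),.275))
p("lens",*tri(("top",(435.9,188.5)),("scene",(223.8,192))))
p("col",*tri(("top",(454,139)),("scene",(184.5,164.5))))
p("col.3",plane("top",(454,139),.3),plane("scene",(184.5,164.5),.3))
for a in [(157,68),(193,75)]: p("pr T",plane("top",(190+a[0]/5,145+a[1]/5),.19))
for a in [(473,215),(497,253)]: p("pr S",plane("scene",(315+(a[0]-400)/5,300+a[1]/5),.19))
for a in [(705,125)]: p("tip S",plane("scene",(315+(a[0]-400)/5,300+a[1]/5),.205))
for a in [(110,247),(147,257)]: p("tip T",plane("top",(190+a[0]/5,145+a[1]/5),.205))
t=cv2.imread("pics/top0.png");s=cv2.imread("pics/scene0.png")
cv2.imwrite("pics/c3.png",np.hstack([crop(t,365,225,80,75,5),crop(s,257,165,80,75,5)]))
E
```

```text
grip top [0.6004 0.3068 0.277 ] [np.float64(2.1), np.float64(2.1)]
[0.5998 0.3089 0.275 ] [0.6009 0.3043 0.275 ]
lens [ 0.6342 -0.2384  0.1824] [np.float64(0.8), np.float64(0.8)]
col [ 0.7124 -0.2515  0.3061] [np.float64(0.4), np.float64(0.4)]
col.3 [ 0.7151 -0.253   0.3   ] [ 0.7106 -0.2596  0.3   ]
pr T [0.6771 0.306  0.19  ]
pr T [0.6744 0.2871 0.19  ]
pr S [0.6722 0.2906 0.19  ]
pr S [0.6745 0.3098 0.19  ]
tip S [0.5758 0.3194 0.205 ]
tip T [0.5757 0.3127 0.205 ]
tip T [0.5717 0.2937 0.205 ]
```

View pics/c3.png

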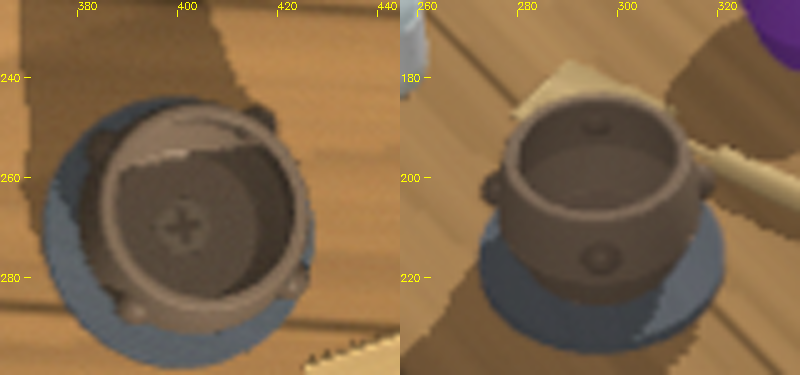

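c3: the seal is at (401,270) in top. The rim ellipse is centred at (405.5,266) in top and (296,196) in scene.

The moves can't tilt the tool and the glass normal is fixed at 30°. At that angle the glass would have to sit about 0.17 m above the rim. I'll therefore pinch lightly across the mirror's y and pull −x, so the flange catches on the upturned tips and the mirror leans about the pads. Then I'll grip hard.

```bash
cat >> h.py <<'E'
from scipy.spatial.transform import Rotation as R
def move(target,yaw_y):  # target TCP, desired world heading (deg) of tool y -> row numbers, from current state
    s=state();q=s['ee_rot'];M=R.from_quat([q[1],q[2],q[3],q[0]]).as_matrix()
    d=M.T@(np.array(target)-s['tcp_pos']); h=np.degrees(np.arctan2(M[1,1],M[0,1]))
    t=(yaw_y-h+90)%180-90
    print("row dx dy dz",d.round(4),"roll",round(-t/6,3),"heading y",h.round(2),"toolz",M[:,2].round(3),"j",np.round(s['joints'],2))
E
python3 - <<'E'
from h import *
p=lambda *a:print(*[np.round(x,4) if isinstance(x,np.ndarray) else x for x in a])
p("seal",plane("top",(401.1,269.9),.044)); 
p("rimT",plane("top",(405.5,266.1),.11)); p("rimS",plane("scene",(295.9,196.1),.11)); p("rim",*tri(("top",(405.5,266.1)),("scene",(295.9,196.1))))
c=lambda a:(190+a[0]/5-.5,145+a[1]/5-.5)
A=plane("top",c((245,225)),.121);B=plane("top",c((213,352)),.084);C=plane("top",c((115,315)),.084);D=plane("top",c((175,195)),.121)
p("head",A,B,C,D,"BC yaw",np.degrees(np.arctan2(*(C-B)[1::-1]))-90,"BA",np.degrees(np.arctan2(*(A-B)[1::-1])))
g=[plane("top",c(x),.275) for x in[(70,160),(95,127),(130,140),(108,180)]];p("grip",*g)
move((.6,.304,.33),87.3)
E
```

```text
seal [ 0.4466 -0.1785  0.044 ]
rimT [ 0.4462 -0.1789  0.11  ]
rimS [ 0.4454 -0.176   0.11  ]
rim [ 0.4454 -0.1782  0.1089] [np.float64(1.3), np.float64(1.3)]
head [0.6206 0.2688 0.121 ] [0.56   0.2866 0.084 ] [0.5774 0.3428 0.084 ] [0.6352 0.3084 0.121 ] BC yaw -17.209303756870597 BA -16.33051076132817
grip [0.5951 0.3172 0.275 ] [0.612  0.3078 0.275 ] [0.6065 0.2906 0.275 ] [0.5864 0.2982 0.275 ]
row dx dy dz [-0.4909 -0.1649 -0.1193] roll -2.26 heading y 73.74 toolz [-0.    -0.001 -1.   ] j [ 1.19  0.49  1.35 -0.    1.3  -0.1 ]
```

The mirror hangs yawed about −17° (head edges and grip agree), while the fork points about −4°. The tool's present heading of 73.7° already matches the grip. I'll move to hover.

```bash
python3 -m creep '[{"dx":0,"dy":0,"dz":-0.05,"roll":0,"fingers":-1},{"dx":0,"dy":0,"dz":-0.1,"roll":0,"fingers":-1},{"dx":-0.04,"dy":-0.015,"dz":-0.12,"roll":0,"fingers":-1},{"dx":-0.09,"dy":-0.03,"dz":-0.12,"roll":0,"fingers":-1},{"dx":-0.135,"dy":-0.045,"dz":-0.12,"roll":0,"fingers":-1},{"dx":-0.18,"dy":-0.06,"dz":-0.12,"roll":0,"fingers":-1},{"dx":-0.225,"dy":-0.075,"dz":-0.12,"roll":0,"fingers":-1},{"dx":-0.27,"dy":-0.09,"dz":-0.12,"roll":0,"fingers":-1},{"dx":-0.315,"dy":-0.105,"dz":-0.12,"roll":0,"fingers":-1},{"dx":-0.36,"dy":-0.12,"dz":-0.12,"roll":0,"fingers":-1},{"dx":-0.4,"dy":-0.135,"dz":-0.12,"roll":0,"fingers":-1},{"dx":-0.43,"dy":-0.145,"dz":-0.12,"roll":0,"fingers":-1}]' 20
python3 - <<'E'
from h import *
c=calibration("wrist"); im=get_image("wrist"); cv2.imwrite("pics/w1.png",im)
move((.6,.304,.33),73); np.save("w1.npy",c,allow_pickle=True)
E
```

```text
time: 1.3
tcp_pos: [0.549, 0.3383, 0.3306]
ee_rot: [-0.0, 0.142, 0.99, -0.0]
ft_force: [-0.2, 0.6, 0.0]
width: 0.0855
gripper_force: 0.0
row dx dy dz [-0.055  -0.0171  0.0003] roll 0.09 heading y 73.54 toolz [ 0.001 -0.002 -1.   ] j [ 0.46  0.44  1.1  -0.    1.59 -0.83]
```

View pics/w1.png

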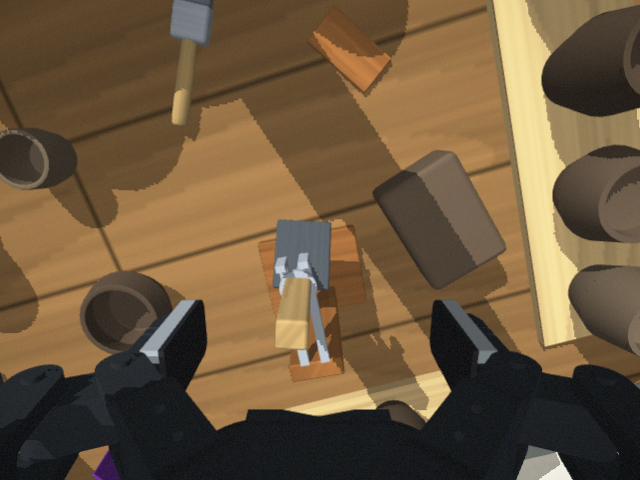

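Wrist view: the head (275–330, 220–285) is square to the tool, and the grip top is at about (292,335). The prongs run from tips at (281,264) and (303,259) to post ends at (304,363) and (326,361), skewed relative to the mirror as measured.

```bash
python3 - <<'E'
from h import *
import h
c=np.load("w1.npy",allow_pickle=True).item(); h.calibration=lambda n:c
P=lambda u,z:plane("wrist",u,z)
g=np.array([P(u,.275) for u in[(277,322),(309,323),(306,349),(276,347)]]);print(g.round(4),g.mean(0).round(4))
e=[P(u,.19) for u in[(304,363),(326,361)]];t=[P(u,.205) for u in[(281,264),(303,259)]]
print(np.round(e,4),np.round(t,4)); d=np.mean(e,0)-np.mean(t,0);print(np.degrees(np.arctan2(d[1],d[0])),np.linalg.norm(d[:2]))
hd=[P((277,219),.084),P((331,223),.084),P((326,288),.121)];print(np.round(hd,4))
for a,b in((0,1),(1,2)):
    v=hd[b]-hd[a];print(np.degrees(np.arctan2(v[1],v[0])),np.linalg.norm(v[:2]))
im=cv2.imread("pics/w1.png");cv2.imwrite("pics/w1c.png",crop(im,255,210,100,180,3.3))
E
```

```text
[[0.5867 0.3003 0.275 ]
 [0.5931 0.3196 0.275 ]
 [0.6104 0.3124 0.275 ]
 [0.6036 0.2941 0.275 ]] [0.5984 0.3066 0.275 ]
[[0.673  0.2887 0.19  ]
 [0.6767 0.3086 0.19  ]] [[0.5715 0.3008 0.205 ]
 [0.5724 0.319  0.205 ]]
-6.242145386883339 0.10352479055235381
[[0.5568 0.2887 0.084 ]
 [0.578  0.3448 0.084 ]
 [0.6359 0.3217 0.121 ]]
69.34937471820857 0.05994225920580196
-21.76369889647438 0.062349146646090245
```

View pics/w1c.png

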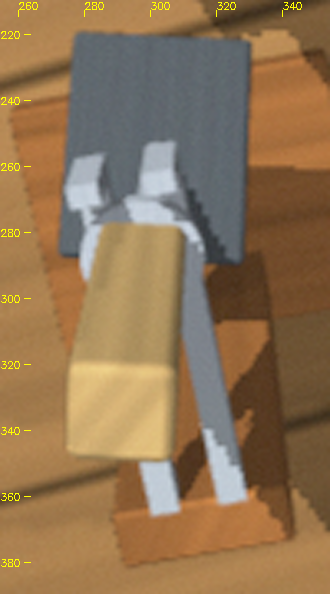

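```bash
python3 -m creep '[{"dx":-0.03,"dy":-0.008,"dz":0,"roll":0.25,"fingers":-1},{"dx":-0.054,"dy":-0.015,"dz":0,"roll":0.25,"fingers":-1},{"dx":-0.054,"dy":-0.015,"dz":0,"roll":0.25,"fingers":-1},{"dx":-0.054,"dy":-0.015,"dz":0.025,"roll":0.25,"fingers":-1},{"dx":-0.054,"dy":-0.015,"dz":0.05,"roll":0.25,"fingers":-1},{"dx":-0.054,"dy":-0.015,"dz":0.075,"roll":0.25,"fingers":-1},{"dx":-0.054,"dy":-0.015,"dz":0.097,"roll":0.25,"fingers":-1},{"dx":-0.054,"dy":-0.015,"dz":0.097,"roll":0.25,"fingers":-1},{"dx":-0.054,"dy":-0.015,"dz":0.097,"roll":0.25,"fingers":-1}]' 20
python3 - <<'E'
from h import *
move((.5995,.306,.233),72)
a=np.hstack([crop(get_image("top"),165,130,100,90,4),crop(get_image("scene"),310,250,100,90,4)]);cv2.imwrite("pics/c5.png",a)
E
```

```text
time: 2.25
tcp_pos: [0.5946, 0.3112, 0.2345]
ee_rot: [-0.0, 0.154, 0.988, -0.0]
ft_force: [-0.5, -0.4, -0.3]
width: 0.0853
gripper_force: 0.0
row dx dy dz [-0.0063 -0.0034  0.0015] roll 0.043 heading y 72.26 toolz [-0. -0. -1.] j [ 0.39  0.54  1.19  0.    1.41 -0.87]
```

View pics/c5.png

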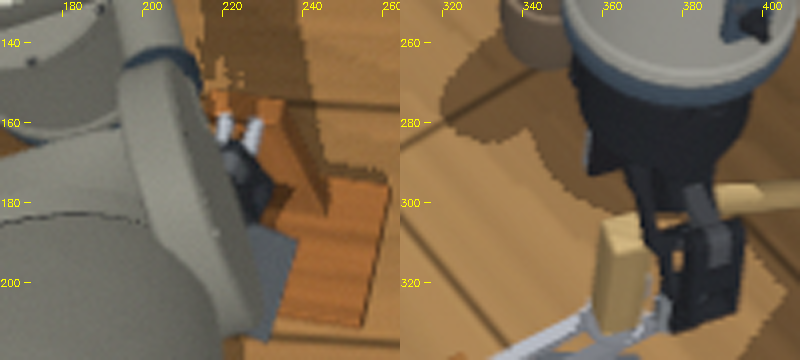

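```bash
python3 - <<'E'
from h import *
t=np.array(state()['tcp_pos']);y=np.array([np.cos(np.radians(72.3)),np.sin(np.radians(72.3)),0])
print(t,proj("scene",[t,t+.045*y,t-.045*y,[.5995,.306,.275],[.5995,.306,.234]]).round(1))
E
```

```text
[0.59527644 0.31131243 0.23556166] [[367.4 319.3]
 [376.1 338.5]
 [359.2 301.1]
 [365.6 307.8]
 [364.  318.9]]
```

```bash
python3 -m creep '[{"dx":-0.006,"dy":-0.004,"dz":0.002,"roll":0,"fingers":-1},{"dx":-0.006,"dy":-0.004,"dz":0.002,"roll":0,"fingers":-1},{"dx":-0.006,"dy":-0.004,"dz":0.002,"roll":0,"fingers":0.2},{"dx":-0.006,"dy":-0.004,"dz":0.002,"roll":0,"fingers":0.2},{"dx":-0.006,"dy":-0.004,"dz":0.002,"roll":0,"fingers":0.2},{"dx":-0.006,"dy":-0.004,"dz":0.002,"roll":0,"fingers":0.2}]' 20
python3 - <<'E'
from h import *
s=state();print(s['ft_force'],s['ft_torque'],s['width'],s['gripper_force'])
cv2.imwrite("pics/w2.png",get_image("wrist"))
E
```

```text
time: 2.95
tcp_pos: [0.5993, 0.3053, 0.2321]
ee_rot: [-0.0, 0.154, 0.988, -0.0]
ft_force: [-0.7, 0.1, -0.3]
width: 0.0342
gripper_force: 0.0
[-0.68900532  0.11337213 -0.28011269] [-0.00118266 -0.04635825 -0.02211088] 0.034170089165295243 0.0
```

View pics/w2.png

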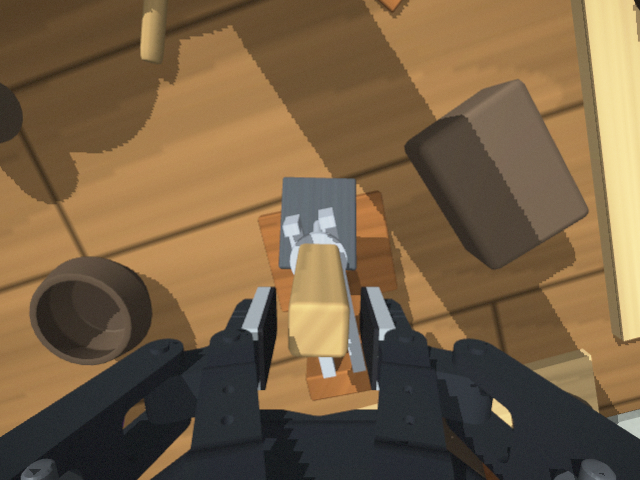

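The grip (290–350, 245–355) sits centred between the pads and square to them. I'll close at 20 N and re-estimate the fork yaw from this view.

```bash
python3 - <<'E'
from h import *
P=lambda u,z:plane("wrist",u,z)
e=[P(u,.19) for u in[(328,376),(358,369)]];t=[P(u,.205) for u in[(292,219),(326,212)]]
d=np.mean(e,0)-np.mean(t,0);print(np.round(e,4),np.round(t,4),np.degrees(np.arctan2(d[1],d[0])),np.linalg.norm(d[:2]))
for e_,t_ in zip(e,t): print(np.degrees(np.arctan2(*(e_-t_)[1::-1])))
E
python3 -m creep '[{"dx":0,"dy":0,"dz":0,"roll":0,"fingers":1},{"dx":0,"dy":0,"dz":0,"roll":0,"fingers":1},{"dx":0,"dy":0,"dz":0,"roll":0,"fingers":1},{"dx":0,"dy":0,"dz":0,"roll":0,"fingers":1}]' 20
```

```text
[[0.6745 0.288  0.19  ]
 [0.6754 0.3072 0.19  ]] [[0.5703 0.3009 0.205 ]
 [0.5721 0.3185 0.205 ]] -6.64276851521058 0.10449318443329575
-7.0347808583361795
-6.246545465683964
time: 3.4
tcp_pos: [0.5994, 0.3053, 0.2322]
ee_rot: [0.0, 0.154, 0.988, 0.0]
ft_force: [0.6, 0.3, 1.5]
width: 0.0216
gripper_force: 22.4
```

```bash
python3 -m creep '[{"dx":0,"dy":0,"dz":-0.003,"roll":0,"fingers":1},{"dx":0,"dy":0,"dz":-0.006,"roll":-0.7,"fingers":1},{"dx":0,"dy":0,"dz":-0.006,"roll":-1.4,"fingers":1},{"dx":0,"dy":0,"dz":-0.006,"roll":-2.0,"fingers":1},{"dx":0,"dy":0,"dz":-0.006,"roll":-2.0,"fingers":1},{"dx":0,"dy":0,"dz":-0.006,"roll":-2.0,"fingers":1}]' 20
python3 - <<'E'
from h import *
s=state();print(s['ft_force'].round(2),np.round(s['ft_torque'],3),s['width'],s['gripper_force']); move((.6,.3,.24),84.5)
E
```

```text
time: 4.0
tcp_pos: [0.5993, 0.3052, 0.238]
ee_rot: [-0.0, 0.051, 0.999, -0.0]
ft_force: [0.7, 0.1, -1.6]
width: 0.0214
gripper_force: 22.1
[ 0.71  0.12 -1.64] [ 0.005  0.009 -0.092] 0.021411927540943683 22.056820392608643
row dx dy dz [-0.0013 -0.0051 -0.002 ] roll -0.062 heading y 84.13 toolz [-0. -0. -1.] j [ 0.38  0.54  1.18 -0.    1.42 -1.09]
```

```bash
python3 -m creep '[{"dx":0.002,"dy":0,"dz":0,"roll":0,"fingers":1},{"dx":0.004,"dy":0,"dz":0,"roll":0,"fingers":1},{"dx":0.006,"dy":0,"dz":0,"roll":0,"fingers":1},{"dx":0.008,"dy":0,"dz":0,"roll":0,"fingers":1},{"dx":0.008,"dy":0,"dz":0,"roll":0,"fingers":1},{"dx":0.008,"dy":0,"dz":0,"roll":0,"fingers":1}]' 20
python3 - <<'E'
from h import *
s=state();print(s['ft_force'].round(2),np.round(s['ft_torque'],3),s['width'],s['gripper_force'])
E
```

```text
time: 4.6
tcp_pos: [0.5915, 0.3061, 0.2383]
ee_rot: [0.0, 0.05, 0.999, 0.0]
ft_force: [2.4, 0.3, -0.4]
width: 0.0218
gripper_force: 19.9
[ 2.4   0.27 -0.36] [ 0.054 -0.53  -0.002] 0.021811675591309684 19.929195642471313
```

```bash
python3 -m creep '[{"dx":0.002,"dy":0,"dz":0,"roll":0,"fingers":1},{"dx":0.004,"dy":0,"dz":0,"roll":0,"fingers":1},{"dx":0.006,"dy":0,"dz":0,"roll":0,"fingers":1},{"dx":0.008,"dy":0,"dz":0,"roll":0,"fingers":1},{"dx":0.008,"dy":0,"dz":0,"roll":0,"fingers":1},{"dx":0.008,"dy":0,"dz":0,"roll":0,"fingers":1}]' 20
python3 - <<'E'
from h import *
s=state();print(s['ft_force'].round(2),np.round(s['ft_torque'],3),s['width'],s['gripper_force'])
w=get_image("wrist");cv2.imwrite("pics/w3.png",w);w0=cv2.imread("pics/w2.png")
for n,i in(("w2",w0),("w3",w)):
    H=cv2.cvtColor(i,cv2.COLOR_BGR2HSV); m=cv2.inRange(H,(95,40,60),(115,130,140)); m[:, :200]=0;m[:,450:]=0;m[:100]=0;m[330:]=0
    k,l,st,ce=cv2.connectedComponentsWithStats(m); j=1+np.argmax(st[1:,4]);print(n,st[j],ce[j].round(1))
E
```

```text
time: 5.2
tcp_pos: [0.5832, 0.3069, 0.238]
ee_rot: [-0.0, 0.05, 0.999, -0.0]
ft_force: [2.7, -0.1, -0.1]
width: 0.0213
gripper_force: 20.0
[ 2.72 -0.05 -0.11] [ 0.074 -0.45   0.013] 0.02134810362198371 19.98895525932312
w2 [236 310  12   3  18] [241.6 310.7]
w3 [370 309  15   3  26] [377.2 309.5]
```

```bash
python3 - <<'E'
from h import *
for n in("w2","w3"):
    i=cv2.imread(f"pics/{n}.png"); H=cv2.cvtColor(i,cv2.COLOR_BGR2HSV)
    m=((H[...,0]>90)&(H[...,0]<125)&(H[...,1]>25)&(H[...,1]<90)&(H[...,2]>60)&(H[...,2]<150)).astype('u1'); m[:, :230]=0;m[:,420:]=0;m[:90]=0;m[290:]=0
    k,l,st,ce=cv2.connectedComponentsWithStats(m); j=1+np.argmax(st[1:,4]);print(n,H[185,320],st[j],ce[j].round(1))
    a=(l==j)
    for r in range(st[j][1],st[j][1]+st[j][3],8): x=np.where(a[r])[0]; print((r,x.min(),x.max()),end=" ")
    print()
E
```

```text
w2 [104  29 113] [ 280  178   76   92 3943] [320.2 211.4]
(178, np.int64(284), np.int64(303)) (186, np.int64(283), np.int64(354)) (194, np.int64(283), np.int64(353)) (202, np.int64(283), np.int64(354)) (210, np.int64(282), np.int64(355)) (218, np.int64(282), np.int64(355)) (226, np.int64(281), np.int64(355)) (234, np.int64(281), np.int64(355)) (242, np.int64(281), np.int64(354)) (250, np.int64(280), np.int64(355)) (258, np.int64(280), np.int64(355)) (266, np.int64(280), np.int64(355)) 
w3 [ 16 136 184] [ 281  208   75   80 3246] [318.1 236.4]
(208, np.int64(285), np.int64(290)) (216, np.int64(284), np.int64(353)) (224, np.int64(283), np.int64(353)) (232, np.int64(283), np.int64(353)) (240, np.int64(283), np.int64(354)) (248, np.int64(282), np.int64(354)) (256, np.int64(282), np.int64(354)) (264, np.int64(282), np.int64(355)) (272, np.int64(281), np.int64(355)) (280, np.int64(281), np.int64(355))
```

```bash
cat >> h.py <<'E'
def mir(pm,phi,dl,zg=.061):  # mirror point -> tool frame offset from TCP (before world), lean phi deg about pinch, mirror x=-tool x
    p=np.array(pm,float)-[0,0,zg]; c,s=np.cos(np.radians(phi)),np.sin(np.radians(phi))
    x=c*p[0]-s*p[2]; z=s*p[0]+c*p[2]     # bottom swings to +x
    return np.array([-(x+dl),-p[1],-.019-z])
def toworld(o):
    s=state();q=s['ee_rot'];return np.array(s['tcp_pos'])+R.from_quat([q[1],q[2],q[3],q[0]]).apply(o)
E
python3 - <<'E'
from h import *
from scipy.optimize import brentq
v=lambda pm,phi,dl:proj("wrist",toworld(mir(pm,phi,dl)))[0]
e=(-.0354,0,-.1047)
for row0 in(177.5,): 
    print([v(e,0,d).round(1) for d in(-.004,0,.004)])
    dl=brentq(lambda d:v(e,0,d)[1]-row0,-.03,.03);print("delta",dl)
    for r in(207,208.5):print(r,brentq(lambda f:v(e,f,dl)[1]-r,-5,40))
    print("near edge",[v((.0304,0,-.0667),f,dl).round(1) for f in(0,8,12,16)])
E
```

```text
[array([318. , 171.5]), array([318. , 176.5]), array([318. , 181.5])]
delta 0.0007846979543116323
207 8.49120382619042
208.5 8.927316266173875
near edge [array([317.9, 270.1]), array([317.9, 294.3]), array([317.9, 306.5]), array([317.9, 318.9])]
```

Visual fit: the mirror now leans 8.8° in the pads, and the model matched both head edges at 0°. I'll pull 5 mm more for about 13.5°.

```bash
python3 -m creep '[{"dx":0.002,"dy":0,"dz":0,"roll":0,"fingers":1},{"dx":0.004,"dy":0,"dz":0,"roll":0,"fingers":1},{"dx":0.005,"dy":0,"dz":0,"roll":0,"fingers":1},{"dx":0.005,"dy":0,"dz":0,"roll":0,"fingers":1},{"dx":0.003,"dy":0,"dz":0,"roll":0,"fingers":1},{"dx":0.003,"dy":0,"dz":0,"roll":0,"fingers":1},{"dx":0.003,"dy":0,"dz":0,"roll":0,"fingers":1},{"dx":0.003,"dy":0,"dz":0,"roll":0,"fingers":1}]' 20
cat >> h.py <<'E'
def lean(name,dl=.0008):
    from scipy.optimize import brentq
    i=get_image("wrist");cv2.imwrite(f"pics/{name}.png",i);H=cv2.cvtColor(i,cv2.COLOR_BGR2HSV)
    col=((H[...,0]>90)&(H[...,0]<125)&(H[...,1]>20)&(H[...,1]<95)&(H[...,2]>60)&(H[...,2]<160))[:,300:340].mean(1)>.4
    rows=np.where(col[120:330])[0]+120; r=rows[0]-.5
    print(name,"edge",r,rows[-1],"lean",[round(brentq(lambda f:proj("wrist",toworld(mir((-.0354,0,-.1047),f,dl)))[0][1]-r+k,-15,45),2) for k in(0,1)])
    s=state();print(s['ft_force'].round(2),np.round(s['ft_torque'],3),s['tcp_pos'].round(4),s['width'].round(4),round(s['gripper_force'],1))
E
python3 -c "from h import *;lean('w4')"
```

```text
time: 6.05
tcp_pos: [0.5802, 0.3071, 0.2379]
ee_rot: [-0.0, 0.05, 0.999, -0.0]
ft_force: [0.1, 0.1, -1.1]
width: 0.0215
gripper_force: 19.8
w4 edge 220.5 266 lean [12.43, 12.14]Traceback (most recent call last):
  File "<string>", line 1, in <module>
    from h import *;lean('w4')
                    ~~~~^^^^^^
  File "h.py", line 39, in lean
    s=state();print(s['ft_force'].round(2),np.round(s['ft_torque'],3),s['tcp_pos'].round(4),s['width'].round(4),round(s['gripper_force'],1))
                                                                                            ^^^^^^^^^^^^^^^^
AttributeError: 'float' object has no attribute 'round'
```

```bash
sed -i "s/s\['width'\].round(4)/round(float(s['width']),4)/" h.py
python3 -m creep '[{"dx":0,"dy":0,"dz":0,"roll":0,"fingers":1},{"dx":0,"dy":0,"dz":0,"roll":0,"fingers":1},{"dx":0,"dy":0,"dz":-0.01,"roll":0,"fingers":1},{"dx":0,"dy":0,"dz":-0.02,"roll":0,"fingers":1},{"dx":0,"dy":0,"dz":-0.028,"roll":0,"fingers":1},{"dx":0,"dy":0,"dz":-0.028,"roll":0,"fingers":1},{"dx":0,"dy":0,"dz":-0.028,"roll":0,"fingers":1},{"dx":0,"dy":0,"dz":-0.028,"roll":0,"fingers":1}]' 70
python3 -c "from h import *;lean('w5')"
```

```text
time: 6.9
tcp_pos: [0.5802, 0.307, 0.2657]
ee_rot: [-0.0, 0.05, 0.999, -0.0]
ft_force: [-0.0, -0.2, -2.3]
width: 0.0203
gripper_force: 73.5
w5 edge 220.5 257 lean [12.43, 12.14]
[-0.4  -0.69 -2.03] [-0.01   0.016 -0.036] [0.5802 0.307  0.2656] 0.021 73.5
```

```bash
python3 -m creep '[{"dx":0.01,"dy":0,"dz":0,"roll":0,"fingers":1},{"dx":0.02,"dy":0,"dz":0,"roll":0,"fingers":1},{"dx":0.03,"dy":0,"dz":0,"roll":0,"fingers":1}]'
python3 -c "from h import *;s=state();print(s['ft_force'],s['ft_torque'])"
```

```text
time: 7.25
tcp_pos: [0.5493, 0.3103, 0.266]
ee_rot: [-0.0, 0.05, 0.999, -0.0]
ft_force: [-0.4, -0.7, -0.8]
width: 0.0205
gripper_force: 73.5
[-0.39091012 -0.67619393 -0.84861332] [0.00845632 0.03467508 0.06599249]
```

```bash
python3 -m creep '[{"dx":0.015,"dy":0,"dz":0,"roll":0,"fingers":1},{"dx":0.03,"dy":0,"dz":0,"roll":0,"fingers":1},{"dx":0.05,"dy":0,"dz":0,"roll":0,"fingers":1},{"dx":0.07,"dy":0,"dz":0,"roll":0,"fingers":1},{"dx":0.09,"dy":0,"dz":0,"roll":0,"fingers":1},{"dx":0.11,"dy":0,"dz":0,"roll":0,"fingers":1},{"dx":0.11,"dy":0,"dz":0,"roll":0,"fingers":1},{"dx":0.11,"dy":0,"dz":0,"roll":0,"fingers":1}]'
python3 -c "from h import *;lean('w6')"
```

```text
time: 8.05
tcp_pos: [0.4406, 0.3213, 0.2665]
ee_rot: [0.0, 0.05, 0.999, 0.0]
ft_force: [-0.0, 0.7, -1.5]
width: 0.0205
gripper_force: 73.5
w6 edge 220.5 260 lean [12.43, 12.14]
[-0.08 -0.5  -1.69] [ 0.034  0.063 -0.03 ] [0.4411 0.3213 0.2663] 0.0204 73.5
```

```bash
cat > tgt.py <<'E'
from h import *
from scipy.optimize import brentq
L=np.array([.6342,-.2384,.182]);S=np.array([.4457,-.178,.044]);phi=12.3
def info():
    s=state();q=s['ee_rot'];M=R.from_quat([q[1],q[2],q[3],q[0]])
    G=toworld(mir((0,0,-.09),phi,.0008));n=toworld(mir((.5,0,-.09-.866),phi,.0008))-G
    d=(G-L)/np.linalg.norm(G-L);r=d-2*(d@n)*n;hit=G+r*(S[2]-G[2])/r[2]
    print("G",G.round(4),"off seal",((G-S)*1e3).round(1),"hit-S mm",((hit-S)*1e3).round(1)[:2],"n",n.round(3))
D=np.linalg.norm((L-S)[:2]);th=30+phi
z=L[2]+D*np.tan(np.radians(90-2*th)); yaw=np.degrees(np.arctan2(*(L-S)[1::-1]))
o=mir((0,0,-.09),phi,.0008); a=np.radians(yaw); mx=np.array([np.cos(a),np.sin(a),0])
T=np.array([S[0],S[1],z])+mx*o[0]+[0,0,o[2]]
if __name__=="__main__":
    print("Gz",z,"D",D,"yaw",yaw,"TCP",T.round(4));info();move(T,yaw+90)
E
python3 tgt.py
```

```text
Gz 0.2007108786364108 D 0.19794042032894646 yaw -17.76672670009328 TCP [ 0.4143 -0.1679  0.3292]
G [0.474  0.318  0.1378] off seal [ 28.3 496.   93.8] hit-S mm [ 23.8 738. ] n [ 0.67  -0.067 -0.739]
row dx dy dz [-0.0223 -0.4894 -0.0631] roll 2.004 heading y 84.26 toolz [ 0.001  0.    -1.   ] j [ 0.52  0.33  1.46 -0.    1.35 -0.95]
```

```bash
python3 -m creep '[{"dx":0,"dy":0,"dz":-0.03,"roll":0,"fingers":1},{"dx":0,"dy":0,"dz":-0.06,"roll":0,"fingers":1},{"dx":0,"dy":0,"dz":-0.09,"roll":0.2,"fingers":1},{"dx":0,"dy":-0.02,"dz":-0.09,"roll":0.4,"fingers":1},{"dx":0,"dy":-0.05,"dz":-0.09,"roll":0.7,"fingers":1},{"dx":-0.005,"dy":-0.085,"dz":-0.09,"roll":1,"fingers":1},{"dx":-0.005,"dy":-0.12,"dz":-0.09,"roll":1.3,"fingers":1},{"dx":-0.01,"dy":-0.16,"dz":-0.09,"roll":1.6,"fingers":1},{"dx":-0.01,"dy":-0.2,"dz":-0.09,"roll":1.8,"fingers":1},{"dx":-0.015,"dy":-0.24,"dz":-0.09,"roll":2,"fingers":1},{"dx":-0.02,"dy":-0.27,"dz":-0.09,"roll":2,"fingers":1},{"dx":-0.02,"dy":-0.29,"dz":-0.09,"roll":2,"fingers":1}]'; python3 tgt.py
```

```text
time: 9.3
tcp_pos: [0.4324, 0.0283, 0.3562]
ee_rot: [0.0, 0.155, 0.988, -0.0]
ft_force: [0.0, 1.2, -2.5]
width: 0.0205
gripper_force: 73.5
Gz 0.2007108786364108 D 0.19794042032894646 yaw -17.76672670009328 TCP [ 0.4143 -0.1679  0.3292]
G [0.4639 0.0181 0.2277] off seal [ 18.2 196.1 183.7] hit-S mm [ 79.1 328.1] n [ 0.641 -0.207 -0.739]
row dx dy dz [-0.043  -0.1923  0.027 ] roll -0.019 heading y 72.12 toolz [ 0.001 -0.    -1.   ] j [-0.07  0.09  1.54 -0.    1.51 -1.33]
```

```bash
python3 -m creep '[{"dx":-0.005,"dy":-0.02,"dz":0,"roll":0,"fingers":1},{"dx":-0.01,"dy":-0.05,"dz":0,"roll":0,"fingers":1},{"dx":-0.02,"dy":-0.085,"dz":0,"roll":0,"fingers":1},{"dx":-0.03,"dy":-0.12,"dz":0,"roll":0,"fingers":1},{"dx":-0.035,"dy":-0.15,"dz":0,"roll":0,"fingers":1},{"dx":-0.04,"dy":-0.175,"dz":0,"roll":0,"fingers":1},{"dx":-0.043,"dy":-0.192,"dz":0.005,"roll":0,"fingers":1},{"dx":-0.043,"dy":-0.192,"dz":0.015,"roll":0,"fingers":1},{"dx":-0.043,"dy":-0.192,"dz":0.027,"roll":0,"fingers":1},{"dx":-0.043,"dy":-0.192,"dz":0.027,"roll":0,"fingers":1},{"dx":-0.043,"dy":-0.192,"dz":0.027,"roll":0,"fingers":1},{"dx":-0.043,"dy":-0.192,"dz":0.027,"roll":0,"fingers":1}]'; python3 tgt.py
python3 - <<'E'
from h import *
lean("w7")
cv2.imwrite("pics/fin.png",np.hstack([crop(get_image("top"),360,150,100,140,4)[:560],crop(get_image("scene"),180,100,100,140,4)[:560]]))
E
```

```text
time: 10.5
tcp_pos: [0.4146, -0.1652, 0.3296]
ee_rot: [0.0, 0.154, 0.988, -0.0]
ft_force: [-0.1, 0.0, -1.1]
width: 0.0207
gripper_force: 73.4
Gz 0.2007108786364108 D 0.19794042032894646 yaw -17.76672670009328 TCP [ 0.4143 -0.1679  0.3292]
G [ 0.4461 -0.1753  0.2011] off seal [  0.4   2.7 157.1] hit-S mm [1.6 4.7] n [ 0.641 -0.205 -0.739]
row dx dy dz [-0.0005 -0.0027  0.0003] roll 0.005 heading y 72.26 toolz [ 0.001 -0.    -1.   ] j [-0.51  0.13  1.57  0.    1.45 -1.77]
w7 edge 159.5 260 lean [-5.08, -5.36]
[-0.31 -0.2  -1.91] [-0.009  0.072 -0.   ] [ 0.4146 -0.1652  0.3296] 0.0208 73.4
```

View pics/fin.png

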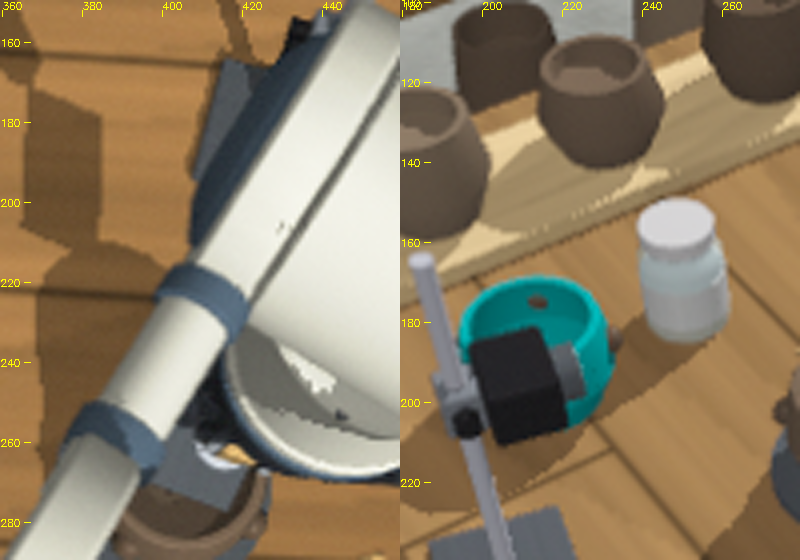

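The top view shows the head (gray, about (410,265)) over the pot mouth, and the lens and bystanders are undisturbed. The lean detector probably picked up the blue-gray wheel below, so I'll nudge 3 mm and recheck the edge.

```bash
python3 -m creep '[{"dx":0,"dy":-0.002,"dz":0,"roll":0,"fingers":1},{"dx":0,"dy":-0.003,"dz":0,"roll":0,"fingers":1},{"dx":0,"dy":-0.003,"dz":0,"roll":0,"fingers":1},{"dx":0,"dy":-0.003,"dz":0,"roll":0,"fingers":1}]'
python3 tgt.py; python3 - <<'E'
from h import *
cv2.imwrite("pics/w8.png",get_image("wrist"))
for n in("w5","w6","w7","w8"):
    i=cv2.imread(f"pics/{n}.png"); print(n,[tuple(i[r,296:304].mean(0).astype(int)) for r in(150,165,190,210,217,219,221,223,226,235)])
    g=cv2.cvtColor(i,cv2.COLOR_BGR2GRAY).astype(float)
    for c in (288,298,340,350): d=np.abs(np.diff(g[205:240,c-2:c+3].mean(1)));print(c,205+d.argmax(),d.max().round(1),end="; ")
    h_=np.abs(np.diff(g[228:245].mean(0)));print("\n side edges",270+h_[270:295].argmax(),345+h_[345:370].argmax())
E
```

```text
time: 11.05
tcp_pos: [0.4134, -0.1682, 0.3291]
ee_rot: [0.0, 0.154, 0.988, 0.0]
ft_force: [0.5, 0.9, -2.1]
width: 0.021
gripper_force: 73.5
Gz 0.2007108786364108 D 0.19794042032894646 yaw -17.76672670009328 TCP [ 0.4143 -0.1679  0.3292]
G [ 0.4448 -0.1783  0.2006] off seal [ -0.9  -0.3 156.6] hit-S mm [-1.2 -0.6] n [ 0.641 -0.205 -0.74 ]
row dx dy dz [-0.0008  0.0005 -0.0001] roll -0.0 heading y 72.23 toolz [ 0.  0. -1.] j [-0.52  0.13  1.57  0.    1.45 -1.78]
w5 [(np.int64(82), np.int64(134), np.int64(178)), (np.int64(81), np.int64(133), np.int64(176)), (np.int64(85), np.int64(137), np.int64(182)), (np.int64(90), np.int64(144), np.int64(193)), (np.int64(66), np.int64(118), np.int64(179)), (np.int64(72), np.int64(104), np.int64(143)), (np.int64(113), np.int64(107), np.int64(99)), (np.int64(113), np.int64(106), np.int64(99)), (np.int64(114), np.int64(107), np.int64(100)), (np.int64(178), np.int64(168), np.int64(159))]
288 214 20.0; 298 213 22.8; 340 205 20.2; 350 205 30.2; 
 side edges 281 354
w6 [(np.int64(52), np.int64(83), np.int64(108)), (np.int64(38), np.int64(59), np.int64(77)),
[... 802 characters left out ...]
np.int64(108), np.int64(101), np.int64(95)), (np.int64(109), np.int64(102), np.int64(96))]
288 219 18.2; 298 219 19.4; 340 219 19.2; 350 219 23.6; 
 side edges 270 365
w8 [(np.int64(78), np.int64(127), np.int64(169)), (np.int64(97), np.int64(93), np.int64(85)), (np.int64(94), np.int64(113), np.int64(132)), (np.int64(56), np.int64(69), np.int64(79)), (np.int64(56), np.int64(68), np.int64(78)), (np.int64(65), np.int64(71), np.int64(77)), (np.int64(109), np.int64(102), np.int64(95)), (np.int64(109), np.int64(103), np.int64(95)), (np.int64(108), np.int64(102), np.int64(95)), (np.int64(110), np.int64(102), np.int64(97))]
288 219 19.4; 298 219 19.4; 340 219 18.0; 350 219 20.2; 
 side edges 282 368
```

The head edge is still at row 219–220, so the lean holds at 12.3°. The predicted reflected ray lands within about 2 mm of the seal's centre. Handing in.

```bash
python3 -c "
from plant import *
print(state()['joint_vel'].round(3)); print(ticket.close_job())"
```

```text
[ 0.001  0.001 -0.     0.     0.    -0.   ]
the job is handed in; nothing more can be done
None
```

The job is handed in: the mirror is held steady by its grip at 73 N, centred over the pot mouth with its lower edge about 65 mm above the rim, and by my measurements the camera's line to the middle of the glass reflects to within about 2 mm of the seal's centre. I set the lean by pulling the flange lightly (under 3 N) against the rack's upturned tips, because the moves cannot tilt the tool.

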